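# Fetch the chuck key from the sprung drawer

### The job

The lathe's chuck key is shut in the small push-to-release drawer unit and a round wooden blank stands in the drawer's way: stand the blank upright somewhere else on the bench, clear of the drawer's full travel, then press the latch button on top of the unit and let the drawer spring fully out by itself, touched by nothing. Take the T-handled chuck key out of the drawer and lay it flat inside the wooden tray without dropping it, leaving the drawer out. Do not disturb the bottle, the square blank, the faceplate or the tin.

Things in the scene. Friction and masses are not known exactly. Their poses are not given: they have to be found in the camera images.
- unit: cream painted steel drawer unit, fixed to the bench, 220 (x) x 200 (y) x 85 mm high; origin at the centre of its underside; its front with the drawer faces its own -x. The drawer has no handle, cannot be pulled open, and springs out along the unit's own -x when the latch is pressed
- drawer (a joint): travel of the sprung drawer in m: 0 shut and latched, 0.13 fully out; a spring (about 8 N shut, 3 N when out) drives it out at up to 0.4 m/s and holds it out. It does not latch again when pushed back. At full travel the outer face of its front lies 250 mm from the unit's origin along the unit's -x
- drawer_front (a point): centre of the outer face of the drawer's cream front panel, which is 190 mm wide (y), 10 mm thick, and reaches from 6 to 78 mm above the bench; moves with the drawer
- drawer_floor (a point): point on top of the drawer's floor, 16 mm above the bench, in the middle of the part that comes clear of the unit; moves with the drawer. Inside the drawer is 152 mm wide (y) with side walls 6 mm thick up to 45 mm above the bench; the clear part is 130 mm long (x). A small striker up to 72 mm above the bench stands at the +y wall near the unit's face when the drawer is out
- latch_top (a point): centre of the top of the round steel latch button, 28 mm across, in a dark collar 44 mm across and 12 mm high on the unit's top; the button's top stands about 107 mm above the bench, travels 6 mm straight down, needs about 5 N fully down, and frees the drawer after about 4 mm; it rises again when let go
- key_mid (a point): loose T-handled steel chuck key, 140 g, lying flat: round shank 12 mm thick and 90 mm long over all along its own x, with a 60 mm cross bar 12 mm thick along its own y at its -x end; this point is on the shank's axis, half-way along, 6 mm above what it lies on. It starts inside the shut drawer and can slide a little as the drawer pops out
- blank_mid (a point): loose round wooden blank standing upright in front of the drawer, 50 mm diameter, 90 mm tall, about 130 g; point at its centre, half-way up
- tray: fixed shallow open wooden tray, 180 (x) x 140 (y) x 22 mm high, walls and floor 5 mm thick; origin at the centre of its underside, so that its inner floor is 5 mm above it
- finish_mid (a point): bystander: upright amber bottle, 56 mm diameter, 170 mm tall, on the bench beside the unit; point at its centre
- spindle_mid (a point): bystander: upright square wooden blank, 42 x 42 x 150 mm tall, on the bench beside the unit; point at its centre
- faceplate_mid (a point): bystander: steel faceplate lying on the bench, disc 90 mm diameter and 12 mm thick with a boss 40 mm in diameter up to 42 mm; point on its axis, 21 mm up
- tin_mid (a point): bystander: low metal tin, 66 mm diameter, 45 mm tall, on the bench in front of the unit beside the drawer's path; point at its centre
Not all that is in view belongs to the job. Of the things that look like the part that bears blank_mid, the larger one is meant.

How it is judged:
By the outcome, as a careful person would: the job done as asked, in the order asked, and still so for the second after the job is handed in, with the robot touching nothing.
It also fails if it takes over 69 s, if anything falls off the work surface, if the arm or the gripper's body presses on something with over 40 N, if the wrist force passes 120 N, or if a joint passes its speed limit or range.

### The arm

A 6-joint arm with a two-finger parallel gripper is mounted at the origin on the work surface. World frame = base frame: x ahead of the robot, y to its left, z up, the work surface at z = 0. Lengths are in m, angles in rad, forces in N, time in s.
With the tool pointing down it reaches from about 0.375 to 0.975 m from the base axis. Payload 3.8 kg.
Tool frame: the origin (TCP) lies at the very end of the fingers, on their centre line; the grasp point (between the pads) lies 19 mm behind it (bot.grip_depth is the distance from the TCP to the grasp point, in m); z points along the fingers, y is the direction in which the jaws open and shut (so a half turn about z gives the same grasp; the last joint's range is limited). The gripper opens to 85 mm and grips with 20 to 120 N. Pads are 22 mm wide; open, the fingers measure 114 mm over their backs; the gripper's body (76 mm by 85 mm) begins 54 mm behind the grasp point. The pads swing forward as they close: fully open they stand 13 mm farther back than shut.
Start: joints at [-1.385, 0.264, 1.604, -0, 1.274, -0.037], TCP at [0.149, -0.658, 0.231] pointing down, gripper open.
Joint ranges: [-2.63, 2.63], [-0.94, 2.18], [0.31, 2.57], [-1.31, 4.45], [0, 2.66], [-2.55, 2.55]. Speed limits (rad/s): [2.57, 2.57, 3.14, 3.14, 3.14, 3.14].

### API

Orientations are given as a rotation vector (axis times angle).
In Python, from workcell import bot, cams, job gives the robot as it stands.
- The arm moves only by the tool apply_moves, never from a script. Its argument "targets" is a list of rows, each an object of numbers: "dx", "dy", "dz": the shift along the tool's x, y, z in units of 30 mm (1.0 is 30 mm); "wx", "wy", "wz": the turn, a rotation vector about the tool's x, y, z in units of 6 degrees (1.0 is 6 degrees); "jaw": the opening, from 0 (shut) to 1 (fully open). In form: [{"dx": .., "dy": .., "dz": .., "wx": .., "wy": .., "wz": .., "jaw": ..}, ...]. A call has 1 to 5 rows; each row shifts and turns the commanded pose from where the row before left it, along the tool's axes as they then stand; what a row does not reach is not made up. A row lasts 1/10 s, in which the tool goes at most 50 mm and 8.59 degrees, less where a joint would pass 70% of its speed; a pose out of reach is approached as far as the arm can. A call is refused whole if a number of a shift passes 1 or a number of a turn 1, either way. A call with a gripper value outside its range is refused whole. The fingers move at their own pace and stop on an object; "newtons" is the grip in N (left out, the last holds). Time passes only in rows, so rows that do not move let the fingers close. It gives the time, the measured TCP pose, the force and the opening at its end, in the units of the state.
- bot.read_state(): the state, without advancing time (a new reading comes with each control period).
- cams.read_camera(name): name is "scene" or "top" or "wrist"; returns a dict with "color" (420x560x3 uint8, red, green, blue), "range_z" (420x560 float32, m along the optical axis (not along the pixel's ray), 0 where there is no reading), "fx", "fy", "cx", "cy" (pixels), "eye" and "rotation" of the camera in the world; the wrist camera has in their place "T_tool_cam" (4x4, takes a point from camera to tool coordinates, whose origin is the TCP and whose axes are the flange's). Camera axes: x right, y down, z forward; pixel columns grow to the right and rows downward; lengths in m; the calibration is good to about 2 mm. The wrist camera is an equidistant fisheye: a pixel r from the principal point sees the ray r / f radians off the axis. A picture is of the moment at which its call begins: read the wrist's pose just before it.
- job.finish_job(): hands the job in, once; it reports no verdict.
The state is a dict: "time": time; "q": joint angles; "joint_vel": joint speeds; "joint_torque": joint torques, N m; "tool_pos": TCP position; "tcp_rot": TCP orientation; "wrist_force": force on the tool from outside, world axes, zero at the start; "torque": the same for the moment, N m; "width": opening from 0.0 (shut) to 1.0 (fully open).
Only numpy, scipy, OpenCV 4.12 (cv2) and the standard library are available. Lean on these libraries where they do the work, as an engineer would, in place of code of your own. Each camera call takes 0.05 s, during which the arm holds its last target.

## Working session

There is one attempt and no reset: what is moved stays moved. The work goes in short steps, Python scripts to look and compute and a tool call to move; the robot and the scene stay as the last step left them, time stands still between calls to the robot, and variables do not carry over. Pictures are saved under pics/ and viewed, and the job is handed in when it is done.

Besides the shell and the picture viewer there is one more tool, called after "Request:" as a command line: name --argument value ..., lists and objects as JSON in quotes. apply_moves: Moves the arm, as the interface text tells. Its arguments: {"type":"object","properties":{"targets":{"type":"array"},"newtons":{"type":"number"}},"required":["targets"]}

```bash
ls; mkdir -p pics
cat > h.py <<'E'
import numpy as np, cv2, sys
from workcell import bot, cams, job
from scipy.spatial.transform import Rotation as R
def snap(name,out):
    s=bot.read_state(); c=cams.read_camera(name)
    cv2.imwrite('pics/'+out+'.png',cv2.cvtColor(c['color'],cv2.COLOR_RGB2BGR))
    c['state']=s; np.save('pics/'+out+'.npy',c,allow_pickle=True); return c
def load(out): return np.load('pics/'+out+'.npy',allow_pickle=True).item()
def cloud(c):
    z=c['range_z']; v,u=np.mgrid[:z.shape[0],:z.shape[1]]
    p=np.stack([(u-c['cx'])/c['fx']*z,(v-c['cy'])/c['fy']*z,z],-1)
    return p@np.array(c['rotation']).T+np.array(c['eye'])
def crop(out,u0,v0,u1,v1,k,new):
    im=cv2.imread('pics/'+out+'.png')[v0:v1,u0:u1]
    cv2.imwrite('pics/'+new+'.png',cv2.resize(im,None,fx=k,fy=k,interpolation=cv2.INTER_CUBIC))
E
python3 - <<'E'
from h import *
for n in ['scene','top']:
    c=snap(n,n+'0'); print(n,c['eye'],np.array(c['rotation']).round(3).tolist(),c['fx'],c['cx'],c['cy'])
s=bot.read_state();print(s['time'],s['tool_pos'],s['tcp_rot'],s['width'],bot.grip_depth)
E
```

```text
pics
scene [ 0.89830974 -0.18893379  0.68811821] [-2.225, -1.337, 0.402] 409.1335750147469 275.0645689891743 215.65051487896892
top [ 0.48258934 -0.01642412  1.0677503 ] [-2.195, 2.191, -0.037] 503.3178417380818 274.7664952386363 205.39751625423546
0.1 [ 0.14902117 -0.65767536  0.23007483] [-3.12012944e+00 -3.48946429e-01  2.09692875e-04] 0.9944030123767955 0.0187
```

```bash
sed -i "s/np.array(c\['rotation'\]).T/R.from_rotvec(c['rotation']).as_matrix().T/" h.py
python3 - <<'E'
from h import *
for n in ['scene','top']:
    c=load(n+'0'); P=cloud(c); print(n,np.nanmedian(P[...,2]),P[200,100],P[400,280])
E
```

```text
scene 0.0018629047044206315 [ 0.28448708 -0.26657566  0.00172763] [ 0.7979678  -0.120516    0.00274488]
top 0.0007098694101848047 [ 0.54220676  0.36897562 -0.00070677] [ 0.12491649 -0.01580517  0.00089021]
```

View pics/scene0.png

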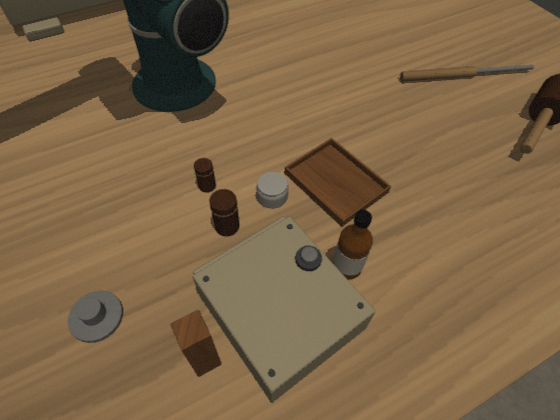

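View pics/top0.png

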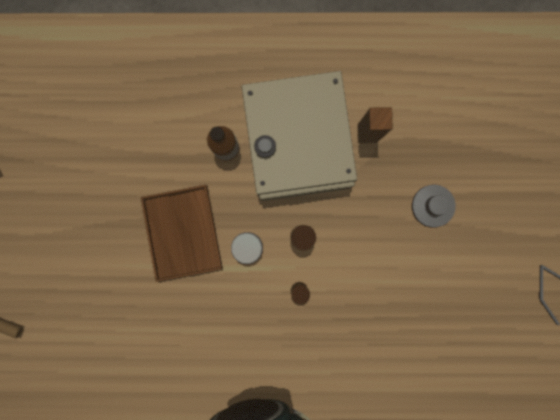

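The scene view shows the unit (285,300), the latch button (309,257), the large round blank (225,212), a small look-alike (205,175), the tin (272,190), the tray (337,180), the bottle (355,245), the square blank (197,342) and the faceplate (95,315). In the top view the candidates for blank_mid are the large one at (303,238) and the small one at (300,293). I'll measure them now.

Run:
```python
from h import *
for n in ['top','scene']:
    c=load(n+'0'); P=cloud(c); Z=P[...,2]
    def reg(name,u0,v0,u1,v1,z0,z1):
        q=P[v0:v1,u0:u1].reshape(-1,3); q=q[(q[:,2]>z0)&(q[:,2]<z1)]
        if len(q)<5: print(n,name,'few');return
        (cx,cy),(w,h),a=cv2.minAreaRect(q[:,:2].astype(np.float32)*1000)
        cc,r=cv2.minEnclosingCircle(q[:,:2].astype(np.float32)*1000)
        print(n,name,len(q),'rect',round(cx),round(cy),round(w),round(h),round(a,1),'circ',np.round(cc),round(r),'z',np.median(q[:,2]).round(4))
    if n=='top':
        reg('unit',235,60,360,200,.080,.09)
        reg('latch',245,130,285,165,.103,.115)
        reg('collar',245,130,285,165,.092,.115)
        reg('big',285,215,325,265,.08,.1)
        reg('small',285,275,320,310,.03,.09)
        reg('tin',225,225,270,270,.038,.06)
        reg('tray',135,180,228,285,.015,.03)
        reg('bottle',200,120,240,165,.1,.2)
        reg('spindle',350,100,400,165,.14,.16)
        reg('face',400,180,460,230,.006,.02)
        reg('boss',400,180,460,230,.035,.05)
    else:
        reg('unit',185,210,380,390,.080,.09)
        reg('latch',290,235,330,275,.103,.115)
        reg('big',205,185,245,240,.085,.1)
        reg('small',190,155,220,195,.05,.09)
        reg('tin',250,170,292,212,.041,.06)
        reg('tray',280,135,395,228,.019,.026)
```

```text
top unit 10771 rect 666 -38 230 228 7.9 circ [671. -52.] 147 z 0.0855
top latch 156 rect 642 15 26 26 62.9 circ [643.  15.] 14 z 0.1072
top collar 393 rect 642 15 41 43 88.7 circ [642.  16.] 22 z 0.099
top big 506 rect 466 -60 47 47 0.1 circ [466. -60.] 25 z 0.0905
top small 323 rect 353 -55 38 36 45.1 circ [353. -55.] 19 z 0.0684
top tin 697 rect 443 54 59 60 45.1 circ [443.  54.] 31 z 0.0454
top tray 826 rect 473 192 180 141 10.9 circ [474. 192.] 113 z 0.0217
top bottle 640 rect 652 99 51 54 41.0 circ [653. 100.] 28 z 0.1208
top spindle 556 rect 685 -199 42 42 0.6 circ [ 685. -200.] 29 z 0.1504
top face 1103 rect 530 -338 94 91 79.8 circ [ 529. -338.] 64 z 0.0132
top boss 313 rect 530 -336 37 39 0.3 circ [ 531. -336.] 20 z 0.0423
scene unit 16340 rect 672 -50 293 292 52.0 circ [648. -54.] 175 z 0.086
scene latch 214 rect 643 15 26 27 60.3 circ [643.  15.] 14 z 0.108
scene big 514 rect 466 -60 47 49 66.3 circ [466. -60.] 25 z 0.0912
scene small 333 rect 390 -65 37 113 74.7 circ [392. -59.] 57 z 0.0692
scene tin 574 rect 442 54 59 59 24.3 circ [443.  55.] 31 z 0.0463
scene tray 747 rect 479 161 182 206 11.2 circ [476. 177.] 122 z 0.0228
```

Run:
```python
from h import *
crop('top0',200,180,360,320,5,'t0c')
```

```text
(no output)
```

View pics/t0c.png

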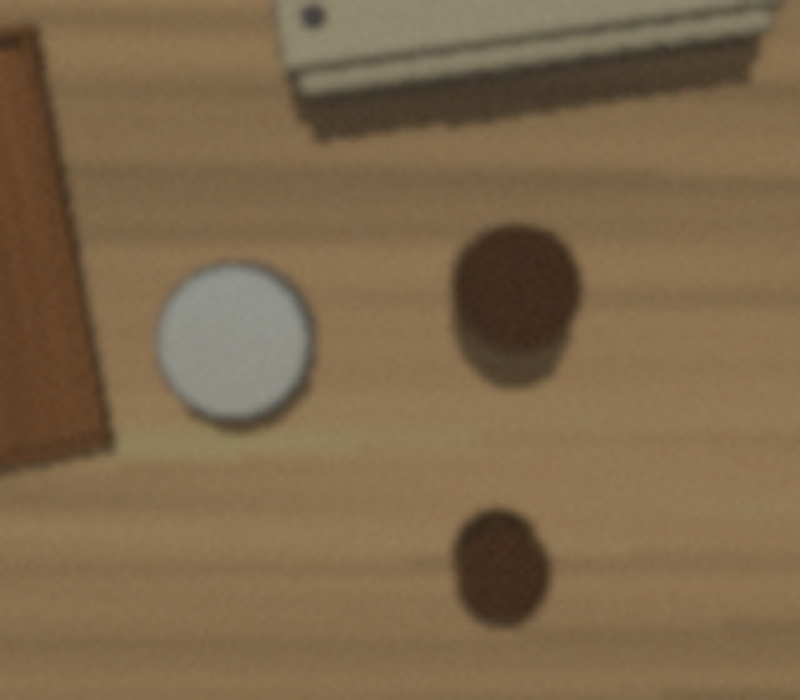

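The big blank at top-view (303,238) measures 50 mm across and 90 mm tall, so it is the one meant. The small one is 36 mm across and 68 mm tall. Next I'll fit the unit and the drawer path.

Run:
```python
from h import *
c=load('top0');P=cloud(c)
for n,roi in [('top0',(235,60,360,200)),('scene0',(185,210,380,390))]:
    c=load(n);P=cloud(c);m=((P[...,2]>.08)&(P[...,2]<.091)).astype(np.uint8);k=np.zeros_like(m);k[roi[1]:roi[3],roi[0]:roi[2]]=1
    m=cv2.morphologyEx(m*k,cv2.MORPH_OPEN,np.ones((7,7)))
    q=P[m>0][:,:2].astype(np.float32)*1000
    r=cv2.minAreaRect(q);print(n,r,cv2.boxPoints(r).round().tolist())
# tray fit
c=load('top0');P=cloud(c)
q=P[180:285,135:228].reshape(-1,3);q=q[(q[:,2]>.018)&(q[:,2]<.026)][:,:2].astype(np.float32)*1000
r=cv2.minAreaRect(q);print(r,cv2.boxPoints(r).round().tolist())
```

```text
top0 ((672.3046264648438, -51.38304138183594), (219.94308471679688, 200.2248992919922), 8.040728569030762) [[549.0, 32.0], [577.0, -166.0], [795.0, -135.0], [767.0, 63.0]]
scene0 ((671.125244140625, -51.10676574707031), (222.978271484375, 199.88958740234375), 8.098407745361328) [[547.0, 32.0], [575.0, -166.0], [796.0, -134.0], [767.0, 64.0]]
((473.02288818359375, 192.52371215820312), (180.03326416015625, 141.4375), 10.817044258117676) [[371.0, 245.0], [398.0, 106.0], [575.0, 140.0], [548.0, 279.0]]
```

```bash
cat >> h.py <<'E'
def go(x,y,z,yaw=None,s=None):
    s=s or bot.read_state(); M=R.from_rotvec(s['tcp_rot']).as_matrix(); p=np.array(s['tool_pos'])
    d=M.T@(np.array([x,y,z])-p)/.03
    t='t=%.2f pos=%s yaw(toolx)=%.1f tilt=%.2f w=%.3f F=%s need d(units)=%s'%(s['time'],p.round(4).tolist(),np.degrees(np.arctan2(M[1,0],M[0,0])),np.degrees(np.arccos(-M[2,2])),s['width'],np.round(s['wrist_force'],1),d.round(2))
    if yaw is not None:
        T=R.from_euler('z',yaw,degrees=True).as_matrix()@np.diag([1,-1,-1.]); w=R.from_matrix(M.T@T).as_rotvec(degrees=True)/6
        t+=' w=%s'%w.round(2)
    print(t)
E
python3 -c "
from h import *
go(.466,-.06,.15,8)"
```

```text
t=0.10 pos=[0.149, -0.6577, 0.2301] yaw(toolx)=12.8 tilt=0.12 w=0.994 F=[0.1 0.1 0.6] need d(units)=[ 14.71 -17.09   2.7 ] w=[-0.02 -0.    0.79]
```

Request:
apply_moves --targets '[{"dx": 0.85,"dy": -1,"dz": 0.15,"jaw": 1},{"dx": 0.85,"dy": -1,"dz": 0.15,"jaw": 1},{"dx": 0.85,"dy": -1,"dz": 0.15,"jaw": 1},{"dx": 0.85,"dy": -1,"dz": 0.15,"jaw": 1},{"dx": 0.85,"dy": -1,"dz": 0.15,"jaw": 1}]'

```text
invalid input at $.targets[0]: expected keys dx, dy, dz, wx, wy, wz, jaw
```

Request:
apply_moves --targets '[{"dx": 0.85,"dy": -1,"dz": 0.15,"wx": 0,"wy": 0,"wz": 0,"jaw": 1},{"dx": 0.85,"dy": -1,"dz": 0.15,"wx": 0,"wy": 0,"wz": 0,"jaw": 1},{"dx": 0.85,"dy": -1,"dz": 0.15,"wx": 0,"wy": 0,"wz": 0,"jaw": 1},{"dx": 0.85,"dy": -1,"dz": 0.15,"wx": 0,"wy": 0,"wz": 0,"jaw": 1},{"dx": 0.85,"dy": -1,"dz": 0.15,"wx": 0,"wy": 0,"wz": 0,"jaw": 1}]'

```text
time: 0.6
tool_pos: [0.2407, -0.4821, 0.208]
tcp_rot: [-3.121, -0.349, 0.0]
wrist_force: [1.1, -0.1, -0.0]
width: 1.001
```

Request:
apply_moves --targets '[{"dx": 0.85,"dy": -1,"dz": 0.15,"wx": 0,"wy": 0,"wz": 0,"jaw": 1},{"dx": 0.85,"dy": -1,"dz": 0.15,"wx": 0,"wy": 0,"wz": 0,"jaw": 1},{"dx": 0.85,"dy": -1,"dz": 0.15,"wx": 0,"wy": 0,"wz": 0,"jaw": 1},{"dx": 0.85,"dy": -1,"dz": 0.15,"wx": 0,"wy": 0,"wz": 0,"jaw": 1},{"dx": 0.85,"dy": -1,"dz": 0.15,"wx": 0,"wy": 0,"wz": 0,"jaw": 1}]'

```text
time: 1.1
tool_pos: [0.3317, -0.3077, 0.1858]
tcp_rot: [-3.122, -0.349, 0.0]
wrist_force: [1.1, 0.0, -0.4]
width: 1.0
```

```bash
python3 -c "
from h import *
go(.466,-.06,.13,8)"
```

```text
t=1.10 pos=[0.3317, -0.3077, 0.1858] yaw(toolx)=12.7 tilt=0.02 w=1.000 F=[ 1.1  0.  -0.4] need d(units)=[ 6.19 -7.06  1.86] w=[-0.    0.    0.79]
```

Request:
apply_moves --targets '[{"dx": 0.85,"dy": -1,"dz": 0.2,"wx": 0,"wy": 0,"wz": 0,"jaw": 1},{"dx": 0.85,"dy": -1,"dz": 0.2,"wx": 0,"wy": 0,"wz": 0,"jaw": 1},{"dx": 0.85,"dy": -1,"dz": 0.2,"wx": 0,"wy": 0,"wz": 0,"jaw": 1},{"dx": 0.85,"dy": -1,"dz": 0.2,"wx": 0,"wy": 0,"wz": 0,"jaw": 1},{"dx": 0.85,"dy": -1,"dz": 0.2,"wx": 0,"wy": 0,"wz": 0,"jaw": 1}]'

```text
time: 1.6
tool_pos: [0.4229, -0.1333, 0.1559]
tcp_rot: [3.122, 0.349, -0.0]
wrist_force: [0.4, -0.7, 0.0]
width: 1.002
```

Request:
apply_moves --targets '[{"dx": 0.8,"dy": -0.9,"dz": 0.1,"wx": 0,"wy": 0,"wz": 0,"jaw": 1},{"dx": 0.4,"dy": -0.5,"dz": 0.1,"wx": 0,"wy": 0,"wz": 0,"jaw": 1},{"dx": 0,"dy": 0,"dz": 0,"wx": 0,"wy": 0,"wz": 0.8,"jaw": 1},{"dx": 0,"dy": 0,"dz": 0,"wx": 0,"wy": 0,"wz": 0,"jaw": 1}]'

```text
time: 2.0
tool_pos: [0.4483, -0.0851, 0.1497]
tcp_rot: [-3.134, -0.221, 0.002]
wrist_force: [0.1, 1.1, -0.6]
width: 1.001
```

```bash
python3 -c "
from h import *
snap('wrist','w1')
go(.466,-.06,.041,8)"
```

```text
t=2.05 pos=[0.4483, -0.0856, 0.1499] yaw(toolx)=8.1 tilt=0.05 w=1.007 F=[-0.5  0.   0.1] need d(units)=[ 0.71 -0.76  3.63] w=[-0.    0.01  0.02]
```

View pics/w1.png

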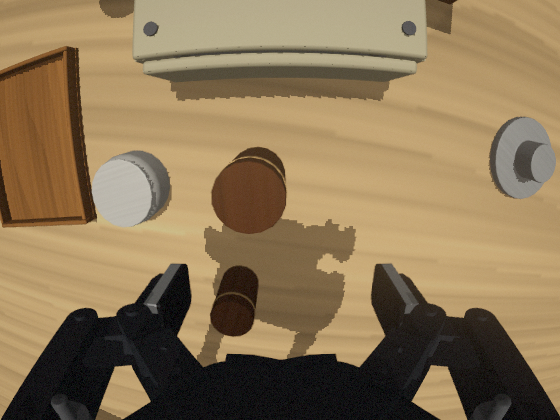

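The wrist view shows the big blank's top at (250,195), the tin at (125,190), and the small blank at (235,310) still clear of the left finger. Now I'll centre and descend.

Request:
apply_moves --targets '[{"dx": 0.7,"dy": -0.75,"dz": 0,"wx": 0,"wy": 0,"wz": 0,"jaw": 1},{"dx": 0,"dy": 0,"dz": 0.8,"wx": 0,"wy": 0,"wz": 0,"jaw": 1},{"dx": 0,"dy": 0,"dz": 0,"wx": 0,"wy": 0,"wz": 0,"jaw": 1},{"dx": 0,"dy": 0,"dz": 0,"wx": 0,"wy": 0,"wz": 0,"jaw": 1}]'

```text
time: 2.45
tool_pos: [0.4652, -0.0612, 0.1258]
tcp_rot: [-3.134, -0.218, 0.004]
wrist_force: [0.3, 0.7, 0.9]
width: 1.002
```

```bash
python3 -c "
from h import *
snap('wrist','w2')
go(.466,-.06,.041,8)"
```

```text
t=2.50 pos=[0.4659, -0.0613, 0.1265] yaw(toolx)=8.0 tilt=0.03 w=0.997 F=[ 0.3 -0.1  1.1] need d(units)=[ 0.01 -0.04  2.85] w=[-0.    0.01 -0.01]
```

View pics/w2.png

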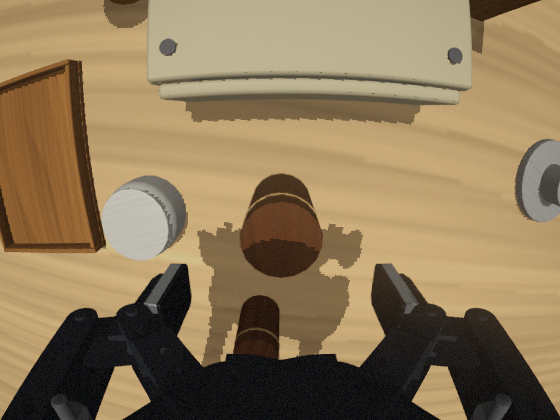

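Request:
apply_moves --targets '[{"dx": 0,"dy": 0,"dz": 0.9,"wx": 0,"wy": 0,"wz": 0,"jaw": 1},{"dx": 0,"dy": 0,"dz": 0.9,"wx": 0,"wy": 0,"wz": 0,"jaw": 1},{"dx": 0,"dy": 0,"dz": 0.9,"wx": 0,"wy": 0,"wz": 0,"jaw": 1},{"dx": 0,"dy": 0,"dz": 0.1,"wx": 0,"wy": 0,"wz": 0,"jaw": 1},{"dx": 0,"dy": 0,"dz": 0,"wx": 0,"wy": 0,"wz": 0,"jaw": 1}]'

```text
time: 3.0
tool_pos: [0.466, -0.0612, 0.0425]
tcp_rot: [-3.134, -0.217, 0.001]
wrist_force: [0.0, 0.1, 0.1]
width: 1.002
```

Request:
apply_moves --targets '[{"dx": 0,"dy": 0,"dz": 0,"wx": 0,"wy": 0,"wz": 0,"jaw": 0.4},{"dx": 0,"dy": 0,"dz": 0,"wx": 0,"wy": 0,"wz": 0,"jaw": 0.4},{"dx": 0,"dy": 0,"dz": 0,"wx": 0,"wy": 0,"wz": 0,"jaw": 0.4},{"dx": 0,"dy": 0,"dz": 0,"wx": 0,"wy": 0,"wz": 0,"jaw": 0.4},{"dx": 0,"dy": 0,"dz": 0,"wx": 0,"wy": 0,"wz": 0,"jaw": 0.4}]' --newtons 30

```text
time: 3.5
tool_pos: [0.4677, -0.0611, 0.044]
tcp_rot: [3.133, 0.218, 0.004]
wrist_force: [-1.4, 0.2, 6.1]
width: 0.571
```

Request:
apply_moves --targets '[{"dx": 0,"dy": 0,"dz": 0,"wx": 0,"wy": 0,"wz": 0,"jaw": 0.4},{"dx": 0,"dy": 0,"dz": -0.3,"wx": 0,"wy": 0,"wz": 0,"jaw": 0.4},{"dx": 0,"dy": 0,"dz": -0.5,"wx": 0,"wy": 0,"wz": 0,"jaw": 0.4},{"dx": 0,"dy": 0,"dz": -0.4,"wx": 0,"wy": 0,"wz": 0,"jaw": 0.4},{"dx": 0,"dy": 0,"dz": 0,"wx": 0,"wy": 0,"wz": 0,"jaw": 0.4}]'

```text
time: 4.0
tool_pos: [0.4681, -0.0611, 0.0806]
tcp_rot: [3.133, 0.218, 0.007]
wrist_force: [0.2, -0.6, -0.7]
width: 0.575
```

```bash
python3 -c "
from h import *
snap('wrist','w3')
go(.36,-.28,.08,8)"
```

```text
t=4.05 pos=[0.4674, -0.061, 0.0796] yaw(toolx)=8.0 tilt=0.16 w=0.576 F=[ 0.  -0.4 -1.1] need d(units)=[-4.56  6.73 -0.02] w=[ 0.01 -0.03 -0.01]
```

View pics/w3.png

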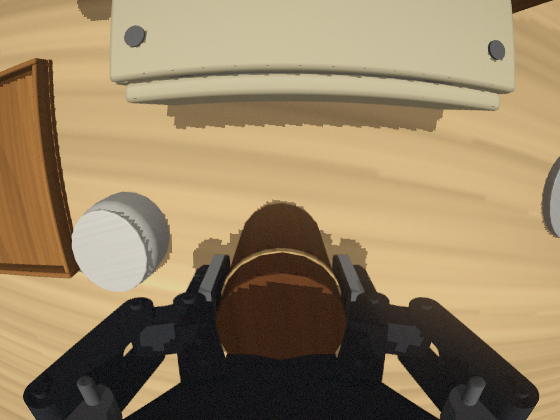

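The blank is held between the pads at (280,280) and lifted about 36 mm. Now I'll move it right and towards the base.

Request:
apply_moves --targets '[{"dx": -0.4,"dy": 0.6,"dz": 0,"wx": 0,"wy": 0,"wz": 0,"jaw": 0.4},{"dx": -0.5,"dy": 0.8,"dz": 0,"wx": 0,"wy": 0,"wz": 0,"jaw": 0.4},{"dx": -0.6,"dy": 0.9,"dz": 0,"wx": 0,"wy": 0,"wz": 0,"jaw": 0.4},{"dx": -0.6,"dy": 0.9,"dz": 0,"wx": 0,"wy": 0,"wz": 0,"jaw": 0.4},{"dx": -0.6,"dy": 0.9,"dz": 0,"wx": 0,"wy": 0,"wz": 0,"jaw": 0.4}]'

```text
time: 4.55
tool_pos: [0.4019, -0.1945, 0.0776]
tcp_rot: [-3.133, -0.219, 0.001]
wrist_force: [-0.1, -0.2, -0.1]
width: 0.577
```

Request:
apply_moves --targets '[{"dx": -0.6,"dy": 0.9,"dz": 0,"wx": 0,"wy": 0,"wz": 0,"jaw": 0.4},{"dx": -0.6,"dy": 0.8,"dz": 0,"wx": 0,"wy": 0,"wz": 0,"jaw": 0.4},{"dx": -0.4,"dy": 0.6,"dz": 0,"wx": 0,"wy": 0,"wz": 0,"jaw": 0.4},{"dx": -0.2,"dy": 0.3,"dz": 0,"wx": 0,"wy": 0,"wz": 0,"jaw": 0.4},{"dx": 0,"dy": 0,"dz": 0,"wx": 0,"wy": 0,"wz": 0,"jaw": 0.4}]'

```text
time: 5.05
tool_pos: [0.3598, -0.2792, 0.0779]
tcp_rot: [-3.134, -0.215, 0.001]
wrist_force: [1.2, 0.2, -0.7]
width: 0.575
```

Request:
apply_moves --targets '[{"dx": 0,"dy": 0,"dz": 0.4,"wx": 0,"wy": 0,"wz": 0,"jaw": 0.4},{"dx": 0,"dy": 0,"dz": 0.4,"wx": 0,"wy": 0,"wz": 0,"jaw": 0.4},{"dx": 0,"dy": 0,"dz": 0.2,"wx": 0,"wy": 0,"wz": 0,"jaw": 0.4},{"dx": 0,"dy": 0,"dz": 0,"wx": 0,"wy": 0,"wz": 0,"jaw": 0.4}]'

```text
time: 5.45
tool_pos: [0.3594, -0.2768, 0.0463]
tcp_rot: [-3.131, -0.22, 0.004]
wrist_force: [0.1, -0.1, -0.4]
width: 0.574
```

```bash
python3 -c "
from h import *
snap('scene','s4')
crop('s4',80,100,300,280,3.6,'s4c')
go(.36,-.28,.044,8)"
```

```text
t=5.50 pos=[0.3599, -0.2773, 0.0471] yaw(toolx)=8.0 tilt=0.15 w=0.575 F=[ 0.1  0.5 -1. ] need d(units)=[-0.01  0.09  0.1 ] w=[-0.02  0.02  0.  ]
```

View pics/s4c.png

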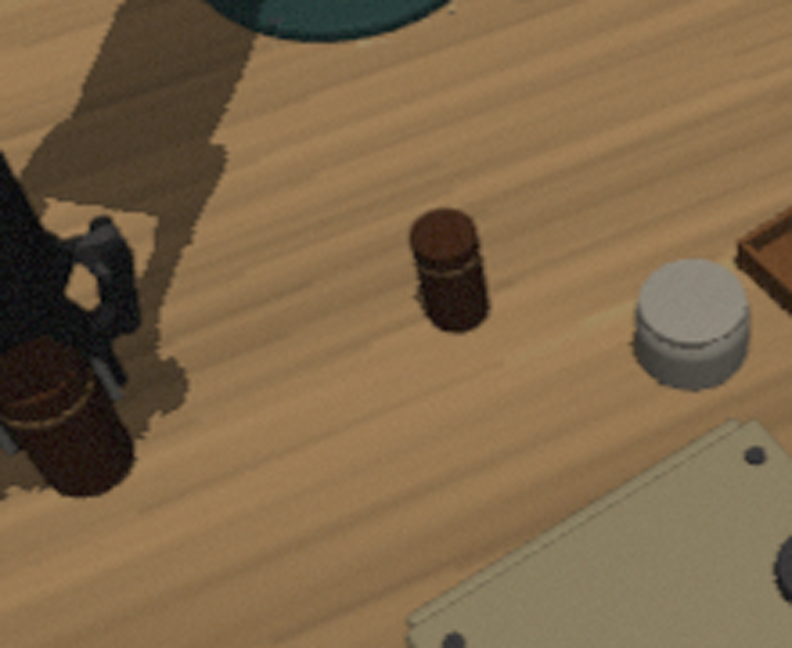

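The blank is upright at crop (65,420) and a few mm above the bench. I'll lower it to contact.

Request:
apply_moves --targets '[{"dx": 0,"dy": 0,"dz": 0.06,"wx": 0,"wy": 0,"wz": 0,"jaw": 0.4},{"dx": 0,"dy": 0,"dz": 0.03,"wx": 0,"wy": 0,"wz": 0,"jaw": 0.4},{"dx": 0,"dy": 0,"dz": 0,"wx": 0,"wy": 0,"wz": 0,"jaw": 0.4}]'

```text
time: 5.8
tool_pos: [0.3606, -0.2787, 0.0458]
tcp_rot: [3.134, 0.218, 0.001]
wrist_force: [0.9, -0.9, -1.2]
width: 0.578
```

Request:
apply_moves --targets '[{"dx": 0,"dy": 0,"dz": 0.05,"wx": 0,"wy": 0,"wz": 0,"jaw": 0.4},{"dx": 0,"dy": 0,"dz": 0,"wx": 0,"wy": 0,"wz": 0,"jaw": 0.4},{"dx": 0,"dy": 0,"dz": 0,"wx": 0,"wy": 0,"wz": 0,"jaw": 0.4}]'

```text
time: 6.1
tool_pos: [0.3604, -0.2786, 0.0441]
tcp_rot: [3.134, 0.218, 0.0]
wrist_force: [-0.6, 0.2, -1.3]
width: 0.578
```

Request:
apply_moves --targets '[{"dx": 0,"dy": 0,"dz": 0.04,"wx": 0,"wy": 0,"wz": 0,"jaw": 0.4},{"dx": 0,"dy": 0,"dz": 0,"wx": 0,"wy": 0,"wz": 0,"jaw": 0.4},{"dx": 0,"dy": 0,"dz": 0,"wx": 0,"wy": 0,"wz": 0,"jaw": 0.4}]'

```text
time: 6.4
tool_pos: [0.3606, -0.2787, 0.0441]
tcp_rot: [-3.134, -0.218, 0.0]
wrist_force: [-3.4, 1.8, 8.7]
width: 0.575
```

Contact. I'll ease off slightly and open.

Request:
apply_moves --targets '[{"dx": 0,"dy": 0,"dz": -0.03,"wx": 0,"wy": 0,"wz": 0,"jaw": 0.5},{"dx": 0,"dy": 0,"dz": 0,"wx": 0,"wy": 0,"wz": 0,"jaw": 0.62},{"dx": 0,"dy": 0,"dz": 0,"wx": 0,"wy": 0,"wz": 0,"jaw": 0.75},{"dx": 0,"dy": 0,"dz": 0,"wx": 0,"wy": 0,"wz": 0,"jaw": 0.9},{"dx": 0,"dy": 0,"dz": 0,"wx": 0,"wy": 0,"wz": 0,"jaw": 1}]'

```text
time: 6.9
tool_pos: [0.3604, -0.2786, 0.0437]
tcp_rot: [-3.134, -0.218, 0.0]
wrist_force: [-0.2, 1.0, -0.1]
width: 0.992
```

Request:
apply_moves --targets '[{"dx": 0,"dy": 0,"dz": -0.5,"wx": 0,"wy": 0,"wz": 0,"jaw": 1},{"dx": 0,"dy": 0,"dz": -0.8,"wx": 0,"wy": 0,"wz": 0,"jaw": 1},{"dx": 0,"dy": 0,"dz": -0.9,"wx": 0,"wy": 0,"wz": 0,"jaw": 1},{"dx": 0,"dy": 0,"dz": -0.9,"wx": 0,"wy": 0,"wz": 0,"jaw": 1},{"dx": 0,"dy": 0,"dz": -0.9,"wx": 0,"wy": 0,"wz": 0,"jaw": 1}]'

```text
time: 7.4
tool_pos: [0.3602, -0.2784, 0.1647]
tcp_rot: [-3.134, -0.218, 0.0]
wrist_force: [0.1, 0.6, 0.8]
width: 1.003
```

```bash
python3 -c "
from h import *
snap('wrist','w5')
go(.643,.015,.15,8)
c=snap('scene','s5')
P=cloud(c);m=(P[...,2]>.08)&(P[...,2]<.1)&(abs(P[...,0]-.36)<.06)&(abs(P[...,1]+.28)<.06)
print(m.sum(),P[m].mean(0),np.median(P[m][:,2]))
"
```

```text
t=7.45 pos=[0.3627, -0.2805, 0.1697] yaw(toolx)=8.0 tilt=0.43 w=1.002 F=[ 1.8 -2.   3. ] need d(units)=[10.61 -8.46  0.66] w=[ 0.05 -0.05 -0.01]
592 [ 0.3632031  -0.27699462  0.09017494] 0.09105464172592281
```

View pics/w5.png

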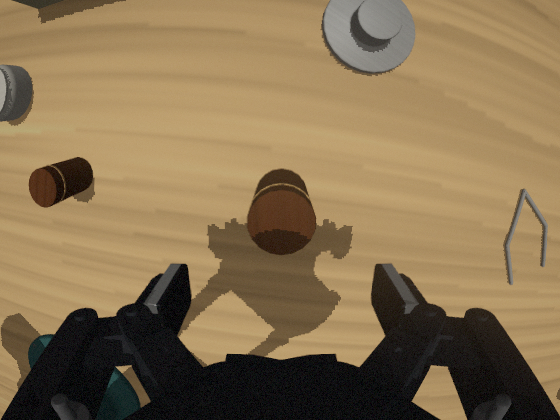

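View pics/s5.png

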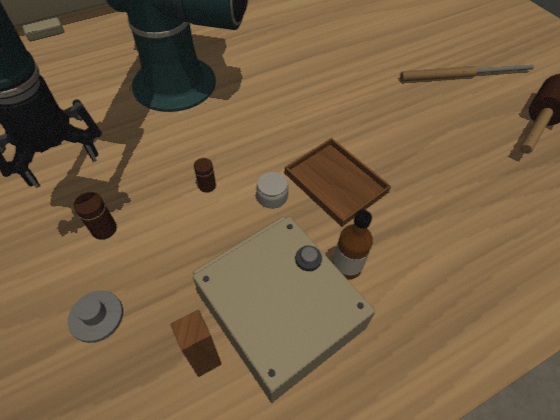

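```bash
python3 -c "
from h import *
c=load('w5');print(np.array(c['T_tool_cam']).round(3).tolist(),c['fx'],c['cx'],c['cy'],c['state']['q'])
for n in ['top0','scene0']:
    P=cloud(load(n)); m=(P[...,2]>.05)&(P[...,2]<.19)&(abs(P[...,0]-.652)<.045)&(abs(P[...,1]-.1)<.05)
    for a,b in [(.05,.08),(.08,.11),(.11,.13),(.13,.15),(.15,.18)]:
        k=m&(P[...,2]>a)&(P[...,2]<b); q=P[k]
        if len(q)>3: print(n,a,len(q),q.min(0).round(3),q.max(0).round(3))
"
```

```text
[[-0.001, -0.957, -0.289, 0.075], [1.0, -0.001, -0.0, 0.001], [0.0, -0.289, 0.957, -0.144], [0.0, 0.0, 0.0, 1.0]] 325.19226210127806 280.73812860307396 209.67268269052133 [-7.12694853e-01 -1.05648479e-01  2.12851113e+00  1.05110350e-05
  1.11905917e+00  7.19033795e-01]
top0 0.05 73 [0.625 0.072 0.051] [0.671 0.116 0.08 ]
top0 0.08 167 [0.625 0.05  0.08 ] [0.696 0.126 0.11 ]
top0 0.11 324 [0.626 0.075 0.11 ] [0.679 0.125 0.13 ]
top0 0.13 33 [0.64  0.088 0.13 ] [0.659 0.107 0.144]
top0 0.15 183 [0.64  0.087 0.155] [0.665 0.113 0.175]
scene0 0.05 274 [0.634 0.072 0.05 ] [0.682 0.116 0.08 ]
scene0 0.08 386 [0.626 0.05  0.08 ] [0.696 0.127 0.11 ]
scene0 0.11 470 [0.63  0.074 0.11 ] [0.679 0.126 0.13 ]
scene0 0.13 124 [0.644 0.087 0.13 ] [0.666 0.107 0.15 ]
scene0 0.15 285 [0.641 0.087 0.15 ] [0.667 0.112 0.173]
```

Request:
apply_moves --targets '[{"dx": 0.7,"dy": -0.6,"dz": 0,"wx": 0,"wy": 0,"wz": 0,"jaw": 0},{"dx": 1,"dy": -0.8,"dz": 0,"wx": 0,"wy": 0,"wz": 0,"jaw": 0},{"dx": 1,"dy": -0.8,"dz": 0,"wx": 0,"wy": 0,"wz": 0,"jaw": 0},{"dx": 1,"dy": -0.8,"dz": 0,"wx": 0,"wy": 0,"wz": 0,"jaw": 0},{"dx": 1,"dy": -0.8,"dz": 0,"wx": 0,"wy": 0,"wz": 0,"jaw": 0}]'

```text
time: 8.0
tool_pos: [0.4845, -0.1448, 0.1627]
tcp_rot: [-3.134, -0.218, 0.002]
wrist_force: [-0.6, -1.3, 0.5]
width: 0.141
```

Request:
apply_moves --targets '[{"dx": 1,"dy": -0.8,"dz": 0,"wx": 0,"wy": 0,"wz": 0,"jaw": 0},{"dx": 1,"dy": -0.8,"dz": 0,"wx": 0,"wy": 0,"wz": 0,"jaw": 0},{"dx": 1,"dy": -0.8,"dz": 0,"wx": 0,"wy": 0,"wz": 0,"jaw": 0},{"dx": 1,"dy": -0.8,"dz": 0,"wx": 0,"wy": 0,"wz": 0,"jaw": 0},{"dx": 0.8,"dy": -0.6,"dz": 0,"wx": 0,"wy": 0,"wz": 0,"jaw": 0}]'

```text
time: 8.5
tool_pos: [0.6117, -0.0114, 0.1623]
tcp_rot: [-3.133, -0.22, 0.002]
wrist_force: [0.1, -0.6, 0.1]
width: -0.006
```

Request:
apply_moves --targets '[{"dx": 0,"dy": 0,"dz": 0,"wx": 0,"wy": 0,"wz": 1,"jaw": 0},{"dx": 0,"dy": 0,"dz": 0,"wx": 0,"wy": 0,"wz": 1,"jaw": 0},{"dx": 0,"dy": 0,"dz": 0,"wx": 0,"wy": 0,"wz": 1,"jaw": 0},{"dx": 0,"dy": 0,"dz": 0,"wx": 0,"wy": 0,"wz": 1,"jaw": 0},{"dx": 0,"dy": 0,"dz": 0,"wx": 0,"wy": 0,"wz": 1,"jaw": 0}]'

```text
time: 9.0
tool_pos: [0.6104, -0.0131, 0.1622]
tcp_rot: [3.082, -0.607, -0.003]
wrist_force: [0.1, -0.8, -0.1]
width: -0.001
```

Request:
apply_moves --targets '[{"dx": 0,"dy": 0,"dz": 0,"wx": 0,"wy": 0,"wz": 1,"jaw": 0},{"dx": 0,"dy": 0,"dz": 0,"wx": 0,"wy": 0,"wz": 1,"jaw": 0},{"dx": 0,"dy": 0,"dz": 0,"wx": 0,"wy": 0,"wz": 0,"jaw": 0},{"dx": 0,"dy": 0,"dz": 0,"wx": 0,"wy": 0,"wz": 0,"jaw": 0}]'

```text
time: 9.4
tool_pos: [0.6106, -0.0132, 0.1628]
tcp_rot: [3.005, -0.916, -0.002]
wrist_force: [0.0, -0.3, -0.0]
width: -0.003
```

```bash
python3 -c "
from h import *
snap('wrist','w6')
go(.643,.012,.112,-34)"
```

```text
t=9.45 pos=[0.6107, -0.0133, 0.163] yaw(toolx)=-33.9 tilt=0.06 w=-0.005 F=[ 0.3 -0.5  1.2] need d(units)=[ 0.43 -1.3   1.7 ] w=[0.01 0.01 0.01]
```

View pics/w6.png

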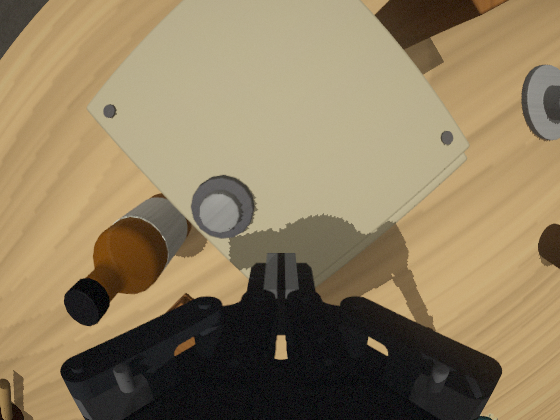

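The wrist view shows the button at (220,210) and the bottle cap at (87,300), left of the knuckles but clear. Moving over the button.

Request:
apply_moves --targets '[{"dx": 0.2,"dy": -0.65,"dz": 0,"wx": 0,"wy": 0,"wz": 0,"jaw": 0},{"dx": 0.2,"dy": -0.65,"dz": 0,"wx": 0,"wy": 0,"wz": 0,"jaw": 0},{"dx": 0,"dy": 0,"dz": 0.6,"wx": 0,"wy": 0,"wz": 0,"jaw": 0},{"dx": 0,"dy": 0,"dz": 0.6,"wx": 0,"wy": 0,"wz": 0,"jaw": 0},{"dx": 0,"dy": 0,"dz": 0.1,"wx": 0,"wy": 0,"wz": 0,"jaw": 0}]'

```text
time: 9.95
tool_pos: [0.6409, 0.0125, 0.1218]
tcp_rot: [3.003, -0.917, -0.008]
wrist_force: [-0.6, 0.1, -0.6]
width: 0.003
```

Request:
apply_moves --targets '[{"dx": 0,"dy": 0,"dz": 0,"wx": 0,"wy": 0,"wz": 0,"jaw": 0}]'

```text
time: 10.05
tool_pos: [0.642, 0.0123, 0.1237]
tcp_rot: [3.004, -0.918, -0.003]
wrist_force: [0.3, 0.4, 0.9]
width: -0.001
```

```bash
python3 -c "
from h import *
snap('scene','s7')
crop('s7',230,150,430,300,4,'s7c')
go(.643,.012,.102,-34)
snap('wrist','w7')
"
```

```text
t=10.10 pos=[0.6428, 0.0123, 0.1248] yaw(toolx)=-34.0 tilt=0.02 w=-0.001 F=[ 0.9  0.7 -0.1] need d(units)=[0.01 0.   0.76] w=[ 0.  0. -0.]
```

View pics/s7c.png

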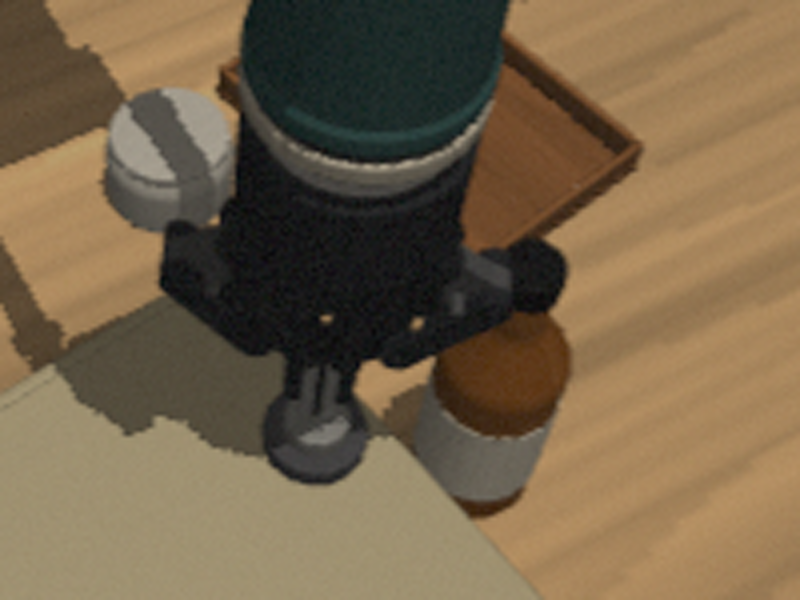

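View pics/w7.png

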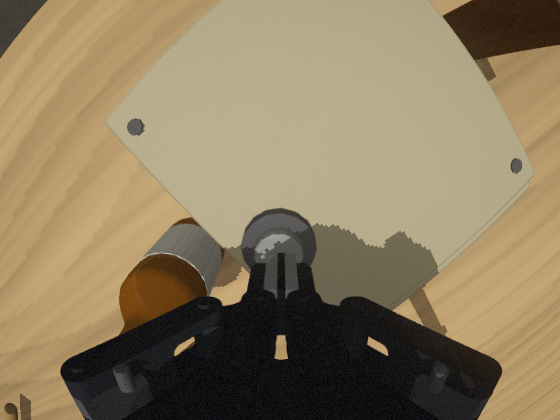

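```bash
python3 -c "
from h import *
c=load('s7');P=cloud(c);B=cloud(load('scene0'))
m=(P[...,2]>.10)&(np.linalg.norm(P-B,axis=-1)>.02)&(P[...,2]<.30)
M=R.from_rotvec(c['state']['tcp_rot']).as_matrix()
L=(P-np.array(c['state']['tool_pos']))@M
for a in range(-140,0,10):
    k=m&(L[...,2]*1000>a)&(L[...,2]*1000<a+10)&(abs(L[...,0])<.1)
    if k.sum()>5:
        q=L[k]*1000; print(a,len(q),np.percentile(q,[1,99],axis=0).round().tolist())
# bottle in tool coords
q=(np.array([[.653,.1,.17]])-np.array(c['state']['tool_pos']))@M*1000;print('bottle',q.round())
"
```

```text
-140 185 [[10.0, -36.0, -140.0], [37.0, 34.0, -132.0]]
-130 17 [[-3.0, -39.0, -129.0], [11.0, 36.0, -120.0]]
-120 98 [[-6.0, -43.0, -120.0], [12.0, 40.0, -110.0]]
-110 229 [[-6.0, -50.0, -110.0], [20.0, 48.0, -100.0]]
-100 461 [[-12.0, -62.0, -100.0], [20.0, 59.0, -90.0]]
-90 287 [[3.0, -60.0, -90.0], [17.0, 57.0, -81.0]]
-80 268 [[-5.0, -54.0, -80.0], [17.0, 50.0, -70.0]]
-70 156 [[-9.0, -46.0, -70.0], [17.0, 43.0, -60.0]]
-60 297 [[-8.0, -37.0, -60.0], [14.0, 34.0, -50.0]]
-50 104 [[-7.0, -31.0, -50.0], [13.0, 28.0, -40.0]]
-40 61 [[-11.0, -14.0, -40.0], [11.0, 8.0, -30.0]]
-30 60 [[5.0, -14.0, -30.0], [11.0, 12.0, -20.0]]
-20 58 [[2.0, -15.0, -20.0], [11.0, 12.0, -10.0]]
-10 22 [[-23.0, -56.0, -10.0], [11.0, 9.0, -4.0]]
bottle [[-40. -79. -46.]]
```

The knuckles sit 90–100 mm above the TCP, so they stay above the bottle's top. Pressing.

Request:
apply_moves --targets '[{"dx": 0,"dy": 0,"dz": 0.4,"wx": 0,"wy": 0,"wz": 0,"jaw": 0},{"dx": 0,"dy": 0,"dz": 0.15,"wx": 0,"wy": 0,"wz": 0,"jaw": 0},{"dx": 0,"dy": 0,"dz": 0.05,"wx": 0,"wy": 0,"wz": 0,"jaw": 0},{"dx": 0,"dy": 0,"dz": 0,"wx": 0,"wy": 0,"wz": 0,"jaw": 0}]'

```text
time: 10.55
tool_pos: [0.6428, 0.0123, 0.1068]
tcp_rot: [3.004, -0.919, -0.0]
wrist_force: [0.0, -0.1, 0.9]
width: 0.001
```

Request:
apply_moves --targets '[{"dx": 0,"dy": 0,"dz": 0.1,"wx": 0,"wy": 0,"wz": 0,"jaw": 0},{"dx": 0,"dy": 0,"dz": 0,"wx": 0,"wy": 0,"wz": 0,"jaw": 0}]'

```text
time: 10.75
tool_pos: [0.6428, 0.0123, 0.1042]
tcp_rot: [3.004, -0.919, 0.0]
wrist_force: [-1.4, -0.0, 2.6]
width: -0.004
```

```bash
python3 -c "
from h import *
go(.643,.012,.102,-34)
"
```

```text
t=10.75 pos=[0.6428, 0.0123, 0.1042] yaw(toolx)=-34.0 tilt=0.01 w=-0.004 F=[-1.4 -0.   2.6] need d(units)=[0.01 0.   0.07] w=[ 0.   -0.   -0.01]
```

Request:
apply_moves --targets '[{"dx": 0,"dy": 0,"dz": 0.08,"wx": 0,"wy": 0,"wz": 0,"jaw": 0},{"dx": 0,"dy": 0,"dz": 0,"wx": 0,"wy": 0,"wz": 0,"jaw": 0},{"dx": 0,"dy": 0,"dz": 0,"wx": 0,"wy": 0,"wz": 0,"jaw": 0},{"dx": 0,"dy": 0,"dz": 0,"wx": 0,"wy": 0,"wz": 0,"jaw": 0},{"dx": 0,"dy": 0,"dz": 0,"wx": 0,"wy": 0,"wz": 0,"jaw": 0}]'

```text
time: 11.25
tool_pos: [0.6431, 0.0123, 0.1016]
tcp_rot: [-3.004, 0.919, -0.001]
wrist_force: [-2.0, 0.8, 4.7]
width: 0.0
```

```bash
python3 -c "
from h import *
go(.643,.012,.102,-34)
snap('scene','s8')
"
```

```text
t=11.25 pos=[0.6431, 0.0123, 0.1016] yaw(toolx)=-34.0 tilt=0.03 w=0.000 F=[-2.   0.8  4.7] need d(units)=[ 0.    0.01 -0.01] w=[-0.   -0.   -0.01]
```

View pics/s8.png

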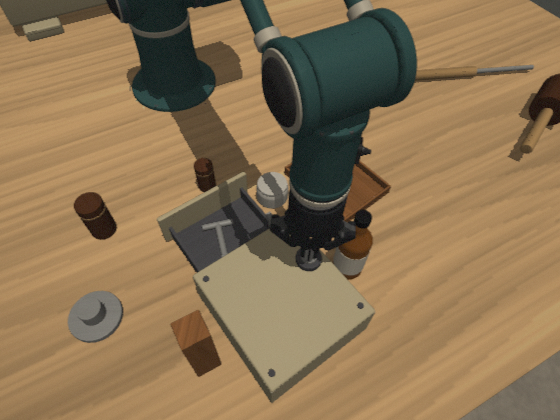

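The drawer is out, with the key visible at (220,235): cross bar towards the drawer front, shank towards the unit. Now I'll lift clear of the button.

Request:
apply_moves --targets '[{"dx": 0,"dy": 0,"dz": -0.3,"wx": 0,"wy": 0,"wz": 0,"jaw": 0},{"dx": 0,"dy": 0,"dz": -0.9,"wx": 0,"wy": 0,"wz": 0,"jaw": 0},{"dx": 0,"dy": 0,"dz": -0.9,"wx": 0,"wy": 0,"wz": 0,"jaw": 0},{"dx": 0,"dy": 0,"dz": -0.9,"wx": 0,"wy": 0,"wz": 0,"jaw": 0.3},{"dx": 0,"dy": 0,"dz": -0.2,"wx": 0,"wy": 0,"wz": 0,"jaw": 0.5}]'

```text
time: 11.8
tool_pos: [0.6449, 0.0124, 0.2012]
tcp_rot: [-3.002, 0.919, -0.009]
wrist_force: [-0.0, -0.4, 0.6]
width: 0.329
```

```bash
python3 -c "
from h import *
go(.47,-.08,.2,8)
snap('scene','s9');c=snap('top','t9')
crop('s9',140,150,320,285,4.4,'s9c');crop('t9',220,160,380,280,5,'t9c')
"
```

```text
t=11.80 pos=[0.6449, 0.0124, 0.2012] yaw(toolx)=-34.0 tilt=0.34 w=0.329 F=[-0.  -0.4  0.6] need d(units)=[-3.11  5.82  0.01] w=[-0.01 -0.06 -7.  ]
```

View pics/s9c.png

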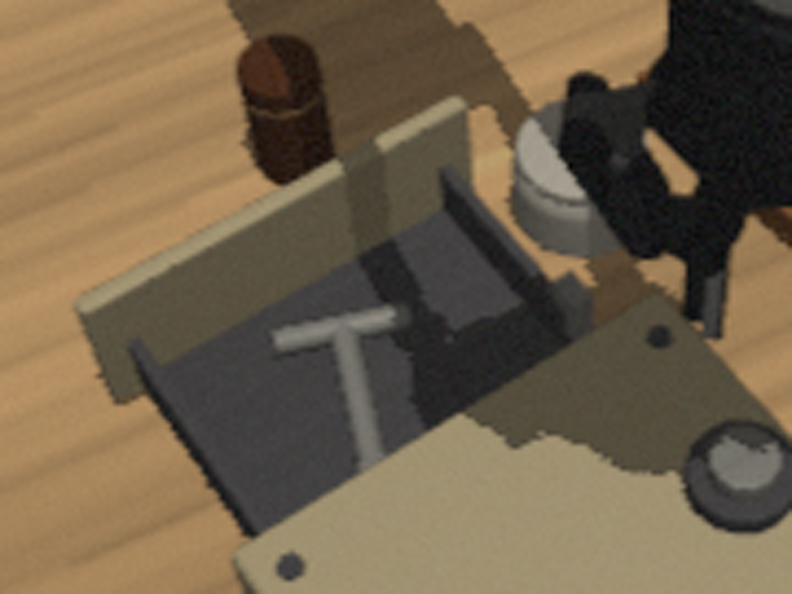

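View pics/t9c.png

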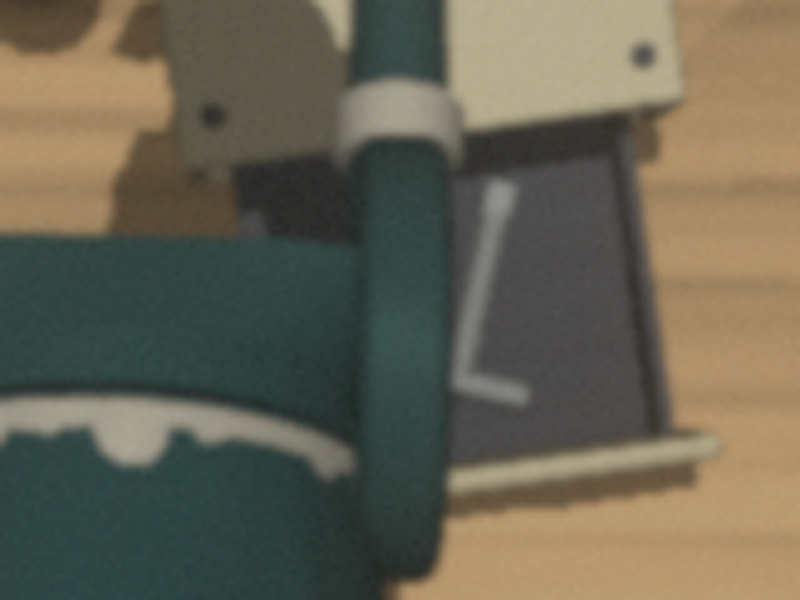

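```bash
cat >> h.py <<'E'
def px(c,u,v,z):
    d=R.from_rotvec(c['rotation']).as_matrix()@np.array([(u-c['cx'])/c['fx'],(v-c['cy'])/c['fy'],1]); e=np.array(c['eye'])
    return e+d*(z-e[2])/d[2]
E
python3 -c "
from h import *
c=load('t9')
for n,u,v in [('shank end',502,182),('shank mid-low',470,330),('junction',462,381),('bar end',526,397),('front panel topR',715,440)]:
    print(n,px(c,220+u/5,160+v/5,.026 if 'front' not in n else .078).round(4))
c=load('s9')
for n,u,v in [('bar L',276,340),('bar R',408,312),('junction',345,328),('shank vis end',370,462),('front TL',80,303),('front TR',462,100)]:
    print(n,px(c,140+u/4.4,150+v/4.4,.026 if 'front' not in n else .078).round(4))
P=cloud(load('t9'));print(P[205:235,330:336].reshape(-1,3)[:,2].mean())
"
```

```text
shank end [ 0.5487 -0.099   0.026 ]
shank mid-low [ 0.4874 -0.0856  0.026 ]
junction [ 0.4664 -0.0823  0.026 ]
bar end [ 0.4598 -0.1086  0.026 ]
front panel topR [ 0.4443 -0.1779  0.078 ]
bar L [ 0.4623 -0.1072  0.026 ]
bar R [ 0.4758 -0.0502  0.026 ]
junction [ 0.4706 -0.0781  0.026 ]
shank vis end [ 0.5366 -0.0957  0.026 ]
front TL [ 0.4427 -0.1771  0.078 ]
front TR [0.4181 0.0071 0.078 ]
0.02231317395513306
```

The drawer front measures fully out (panel corners within about 5 mm of expected). The key shank runs from (.468,-.080) to (.549,-.099), at a yaw of about -13.5°. Next I'll hover over its centre of mass.

Request:
apply_moves --targets '[{"dx": -0.4,"dy": 0.9,"dz": 0,"wx": 0,"wy": 0,"wz": 0,"jaw": 0.55},{"dx": -0.4,"dy": 0.95,"dz": 0,"wx": 0,"wy": 0,"wz": 0,"jaw": 0.55},{"dx": -0.4,"dy": 0.95,"dz": 0,"wx": 0,"wy": 0,"wz": 0,"jaw": 0.55},{"dx": -0.4,"dy": 0.95,"dz": 0,"wx": 0,"wy": 0,"wz": 0,"jaw": 0.55},{"dx": -0.4,"dy": 0.95,"dz": 0,"wx": 0,"wy": 0,"wz": 0,"jaw": 0.55}]'

```text
time: 12.4
tool_pos: [0.5115, -0.0711, 0.1946]
tcp_rot: [3.004, -0.919, -0.007]
wrist_force: [0.1, 0.1, 0.1]
width: 0.552
```

Request:
apply_moves --targets '[{"dx": -0.4,"dy": 0.8,"dz": 0,"wx": 0,"wy": 0,"wz": 0,"jaw": 0.55},{"dx": 0,"dy": 0,"dz": 0.4,"wx": 0,"wy": 0,"wz": -0.85,"jaw": 0.55},{"dx": 0,"dy": 0,"dz": 0.6,"wx": 0,"wy": 0,"wz": -0.85,"jaw": 0.55},{"dx": 0,"dy": 0,"dz": 0.6,"wx": 0,"wy": 0,"wz": -0.85,"jaw": 0.55},{"dx": 0,"dy": 0,"dz": 0.4,"wx": 0,"wy": 0,"wz": -0.85,"jaw": 0.55}]'

```text
time: 12.9
tool_pos: [0.4882, -0.0836, 0.1336]
tcp_rot: [-3.119, 0.368, 0.009]
wrist_force: [-0.2, -0.6, 0.8]
width: 0.548
```

Request:
apply_moves --targets '[{"dx": 0,"dy": 0,"dz": 0,"wx": 0,"wy": 0,"wz": 0,"jaw": 0.55},{"dx": 0,"dy": 0,"dz": 0,"wx": 0,"wy": 0,"wz": 0,"jaw": 0.55}]'

```text
time: 13.1
tool_pos: [0.4896, -0.0838, 0.1359]
tcp_rot: [-3.119, 0.376, 0.005]
wrist_force: [-0.2, -0.2, 0.2]
width: 0.549
```

```bash
cat >> h.py <<'E'
def wproj(c,u,v,z):
    "wrist pixel -> world at height z"
    dx,dy=u-c['cx'],v-c['cy']; r=np.hypot(dx,dy); th=r/c['fx']; s=np.sin(th)/max(r,1e-9)
    d=np.array([dx*s,dy*s,np.cos(th)]); T=np.array(c['T_tool_cam']); M=R.from_rotvec(c['state']['tcp_rot']).as_matrix()
    d=M@T[:3,:3]@d; e=np.array(c['state']['tool_pos'])+M@T[:3,3]
    return e+d*(z-e[2])/d[2]
E
python3 -c "
from h import *
go(.4895,-.085,.018,-13.5)
snap('wrist','w10')
"
```

```text
t=13.10 pos=[0.4896, -0.0838, 0.1359] yaw(toolx)=-13.8 tilt=0.18 w=0.549 F=[-0.2 -0.2  0.2] need d(units)=[0.02 0.04 3.93] w=[ 0.    0.03 -0.04]
```

View pics/w10.png

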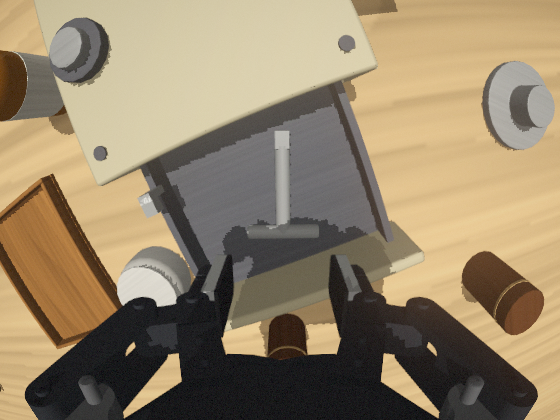

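The wrist view shows the shank at (282,135→222) in line with the tool's x and centred between the fingers, with the bar at (283,232). I'll cross-check the positions.

```bash
python3 -c "
from h import *
c=load('w10')
for n,u,v in [('end',282,131),('junction',282,232),('barL',248,233),('barR',319,231)]:
    p=wproj(c,u,v,.027); M=R.from_rotvec(c['state']['tcp_rot']).as_matrix(); print(n,p.round(4),((p-c['state']['tool_pos'])@M*1000).round(1))
"
```

```text
end [ 0.549  -0.0994  0.027 ] [ 61.7   1.1 108.7]
junction [ 0.4685 -0.0798  0.027 ] [-21.1   1.1 108.9]
barL [ 0.4744 -0.052   0.027 ] [-22.  -27.3 108.9]
barR [ 0.462  -0.1099  0.027 ] [-20.3  31.9 108.9]
```

Request:
apply_moves --targets '[{"dx": 0.07,"dy": 0.04,"dz": 0.6,"wx": 0,"wy": 0,"wz": 0,"jaw": 0.5},{"dx": 0,"dy": 0,"dz": 0.8,"wx": 0,"wy": 0,"wz": 0,"jaw": 0.5},{"dx": 0,"dy": 0,"dz": 0.8,"wx": 0,"wy": 0,"wz": 0,"jaw": 0.5},{"dx": 0,"dy": 0,"dz": 0.7,"wx": 0,"wy": 0,"wz": 0,"jaw": 0.5},{"dx": 0,"dy": 0,"dz": 0.5,"wx": 0,"wy": 0,"wz": 0,"jaw": 0.5}]'

```text
time: 13.65
tool_pos: [0.4926, -0.0857, 0.0347]
tcp_rot: [-3.119, 0.375, 0.0]
wrist_force: [0.1, -0.2, -0.2]
width: 0.5
```

Request:
apply_moves --targets '[{"dx": 0,"dy": 0,"dz": 0,"wx": 0,"wy": 0,"wz": 0,"jaw": 0.5},{"dx": 0,"dy": 0,"dz": 0,"wx": 0,"wy": 0,"wz": 0,"jaw": 0.5}]'

```text
time: 13.85
tool_pos: [0.4931, -0.0858, 0.036]
tcp_rot: [3.119, -0.374, 0.001]
wrist_force: [0.6, 0.5, 0.0]
width: 0.499
```

```bash
python3 -c "
from h import *
go(.4912,-.0855,.019,-13.5)
snap('wrist','w11')
"
```

```text
t=13.85 pos=[0.4931, -0.0858, 0.036] yaw(toolx)=-13.7 tilt=0.03 w=0.499 F=[0.6 0.5 0. ] need d(units)=[-0.06  0.    0.57] w=[-0.   -0.   -0.03]
```

View pics/w11.png

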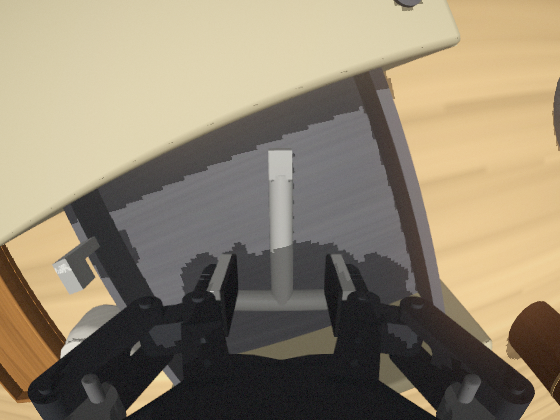

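The shank is centred at x≈281 and the fingers straddle it just ahead of the bar. Lowering the last bit.

Request:
apply_moves --targets '[{"dx": 0,"dy": 0,"dz": 0.3,"wx": 0,"wy": 0,"wz": 0,"jaw": 0.4},{"dx": 0,"dy": 0,"dz": 0.2,"wx": 0,"wy": 0,"wz": 0,"jaw": 0.35},{"dx": 0,"dy": 0,"dz": 0.05,"wx": 0,"wy": 0,"wz": 0,"jaw": 0.3},{"dx": 0,"dy": 0,"dz": 0,"wx": 0,"wy": 0,"wz": 0,"jaw": 0.3},{"dx": 0,"dy": 0,"dz": 0,"wx": 0,"wy": 0,"wz": 0,"jaw": 0.3}]'

```text
time: 14.4
tool_pos: [0.4926, -0.0858, 0.0189]
tcp_rot: [-3.119, 0.373, 0.0]
wrist_force: [0.5, -0.1, 1.0]
width: 0.303
```

```bash
python3 -c "
from h import *
go(.4912,-.0855,.018,-13.5)
"
```

```text
t=14.40 pos=[0.4926, -0.0858, 0.0189] yaw(toolx)=-13.6 tilt=0.00 w=0.303 F=[ 0.5 -0.1  1. ] need d(units)=[-0.05  0.    0.03] w=[-0.    0.   -0.02]
```

Closing.

Request:
apply_moves --targets '[{"dx": 0,"dy": 0,"dz": 0.03,"wx": 0,"wy": 0,"wz": 0,"jaw": 0.2},{"dx": 0,"dy": 0,"dz": 0,"wx": 0,"wy": 0,"wz": 0,"jaw": 0.1},{"dx": 0,"dy": 0,"dz": 0,"wx": 0,"wy": 0,"wz": 0,"jaw": 0},{"dx": 0,"dy": 0,"dz": 0,"wx": 0,"wy": 0,"wz": 0,"jaw": 0},{"dx": 0,"dy": 0,"dz": 0,"wx": 0,"wy": 0,"wz": 0,"jaw": 0}]' --newtons 50

```text
time: 14.9
tool_pos: [0.4928, -0.0858, 0.0182]
tcp_rot: [3.119, -0.373, 0.001]
wrist_force: [-0.5, 0.0, 3.0]
width: 0.113
```

```bash
python3 -c "
from h import *
go(.4912,-.0855,.018,-13.5)
"
```

```text
t=14.90 pos=[0.4928, -0.0858, 0.0182] yaw(toolx)=-13.6 tilt=0.02 w=0.113 F=[-0.5  0.   3. ] need d(units)=[-0.05  0.    0.01] w=[ 0.   -0.   -0.02]
```

Request:
apply_moves --targets '[{"dx": 0,"dy": 0,"dz": -0.2,"wx": 0,"wy": 0,"wz": 0,"jaw": 0},{"dx": 0,"dy": 0,"dz": -0.3,"wx": 0,"wy": 0,"wz": 0,"jaw": 0},{"dx": 0,"dy": 0,"dz": 0,"wx": 0,"wy": 0,"wz": 0,"jaw": 0},{"dx": 0,"dy": 0,"dz": 0,"wx": 0,"wy": 0,"wz": 0,"jaw": 0}]'

```text
time: 15.3
tool_pos: [0.493, -0.0859, 0.0335]
tcp_rot: [3.119, -0.373, 0.002]
wrist_force: [-0.5, 0.3, -1.8]
width: 0.112
```

```bash
python3 -c "
from h import *
go(.4912,-.0855,.12,-13.5)
snap('wrist','w12');snap('scene','s12');crop('s12',140,150,320,285,4.4,'s12c')
"
```

```text
t=15.30 pos=[0.493, -0.0859, 0.0335] yaw(toolx)=-13.6 tilt=0.07 w=0.112 F=[-0.5  0.3 -1.8] need d(units)=[-0.06  0.   -2.88] w=[-0.   -0.01 -0.02]
```

View pics/w12.png

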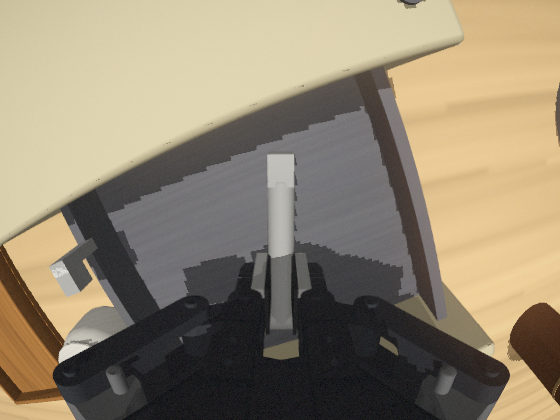

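View pics/s12c.png

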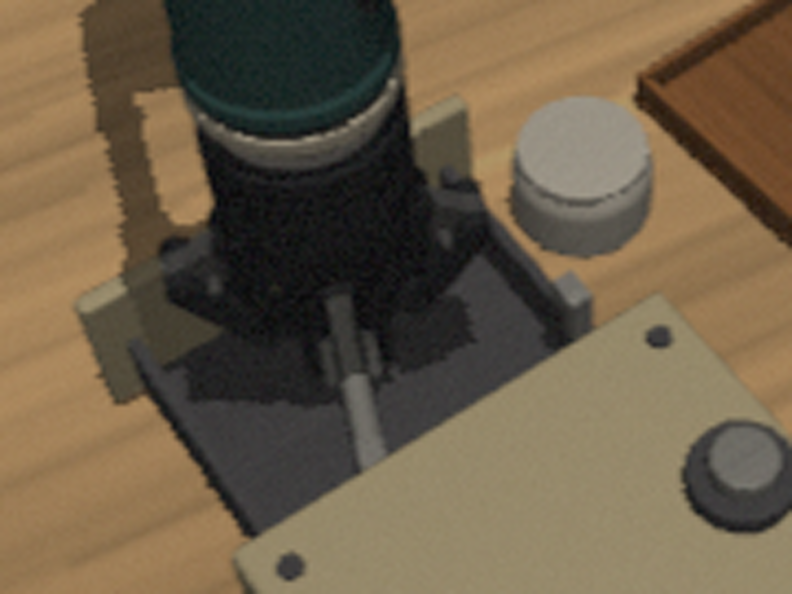

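The key is held and level, and the wrist reads about its weight. Lifting straight out.

Request:
apply_moves --targets '[{"dx": 0,"dy": 0,"dz": -0.5,"wx": 0,"wy": 0,"wz": 0,"jaw": 0},{"dx": 0,"dy": 0,"dz": -0.8,"wx": 0,"wy": 0,"wz": 0,"jaw": 0},{"dx": 0,"dy": 0,"dz": -0.8,"wx": 0,"wy": 0,"wz": 0,"jaw": 0},{"dx": 0,"dy": 0,"dz": -0.8,"wx": 0,"wy": 0,"wz": 0,"jaw": 0},{"dx": 0,"dy": 0,"dz": -0.5,"wx": 0,"wy": 0,"wz": 0,"jaw": 0}]' --newtons 70

```text
time: 15.9
tool_pos: [0.4932, -0.0859, 0.1366]
tcp_rot: [3.119, -0.373, 0.003]
wrist_force: [-0.0, -0.4, -0.1]
width: 0.101
```

```bash
python3 -c "
from h import *
go(.461,.190,.135,10.8)
snap('wrist','w13');snap('scene','s13')
"
```

```text
t=15.90 pos=[0.4932, -0.0859, 0.1366] yaw(toolx)=-13.6 tilt=0.10 w=0.101 F=[-0.  -0.4 -0.1] need d(units)=[-3.21 -8.68  0.05] w=[ 0.   -0.02 -4.07]
```

View pics/w13.png

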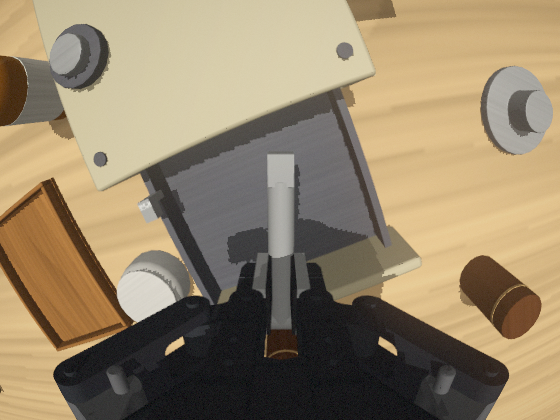

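View pics/s13.png

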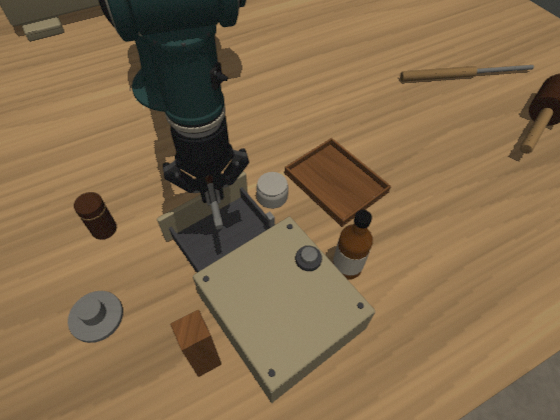

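Request:
apply_moves --targets '[{"dx": 0,"dy": 0,"dz": 0,"wx": 0,"wy": 0,"wz": -0.8,"jaw": 0},{"dx": 0,"dy": 0,"dz": 0,"wx": 0,"wy": 0,"wz": -0.8,"jaw": 0},{"dx": 0,"dy": 0,"dz": 0,"wx": 0,"wy": 0,"wz": -0.8,"jaw": 0},{"dx": 0,"dy": 0,"dz": 0,"wx": 0,"wy": 0,"wz": -0.8,"jaw": 0},{"dx": 0,"dy": 0,"dz": 0,"wx": 0,"wy": 0,"wz": -0.85,"jaw": 0}]'

```text
time: 16.5
tool_pos: [0.4914, -0.0855, 0.1332]
tcp_rot: [-3.127, -0.297, 0.004]
wrist_force: [0.7, -0.5, -1.6]
width: 0.103
```

```bash
python3 -c "
from h import *
go(.461,.190,.135,10.8)
c=load('w13');T=np.array(c['T_tool_cam'])
for v in range(155,330,12):
    u=281;z=c['range_z'][v,u];dx,dy=u-c['cx'],v-c['cy'];r=np.hypot(dx,dy);th=r/c['fx']
    k=np.tan(th)/r*z; p=T[:3,:3]@np.array([dx*k,dy*k,z])+T[:3,3]; print(v,(p*1000).round(1))
"
```

```text
t=16.50 pos=[0.4914, -0.0855, 0.1332] yaw(toolx)=10.9 tilt=0.16 w=0.103 F=[ 0.7 -0.5 -1.6] need d(units)=[ 0.74 -9.21 -0.05] w=[-0.01  0.02  0.01]
155 [ 57.9   0.2 -10.4]
167 [ 53.    0.2 -11.2]
179 [47.6  0.2 -9.9]
191 [ 42.9   0.2 -11.8]
203 [ 37.3   0.2 -10.4]
215 [ 32.1   0.2 -10.8]
227 [ 26.4   0.2 -10.2]
239 [ 20.8   0.2 -10.5]
251 [ 15.1   0.2 -10.8]
263 [  9.2   0.2 -10.9]
275 [  3.4   0.2 -11.6]
287 [ -3.5   0.2 -11. ]
299 [-10.4   0.2 -10.8]
311 [-17.5   0.2 -10.7]
323 [-25.1   0.2 -10.6]
```

The wrist depth shows the shank level along its length, with its underside 1.2 mm below the TCP. On to the tray.

Request:
apply_moves --targets '[{"dx": 0.05,"dy": -0.6,"dz": 0,"wx": 0,"wy": 0,"wz": 0,"jaw": 0},{"dx": 0.05,"dy": -0.9,"dz": 0,"wx": 0,"wy": 0,"wz": 0,"jaw": 0},{"dx": 0.05,"dy": -1,"dz": 0,"wx": 0,"wy": 0,"wz": 0,"jaw": 0},{"dx": 0.1,"dy": -1,"dz": 0,"wx": 0,"wy": 0,"wz": 0,"jaw": 0},{"dx": 0.1,"dy": -1,"dz": 0,"wx": 0,"wy": 0,"wz": 0,"jaw": 0}]'

```text
time: 17.0
tool_pos: [0.4766, 0.0498, 0.1333]
tcp_rot: [-3.128, -0.291, 0.004]
wrist_force: [0.1, 1.2, -0.7]
width: 0.101
```

Request:
apply_moves --targets '[{"dx": 0.1,"dy": -1,"dz": 0,"wx": 0,"wy": 0,"wz": 0,"jaw": 0},{"dx": 0.1,"dy": -1,"dz": 0,"wx": 0,"wy": 0,"wz": 0,"jaw": 0},{"dx": 0.1,"dy": -1,"dz": 0,"wx": 0,"wy": 0,"wz": 0,"jaw": 0},{"dx": 0,"dy": -0.9,"dz": 0,"wx": 0,"wy": 0,"wz": 0,"jaw": 0},{"dx": 0,"dy": -0.7,"dz": 0,"wx": 0,"wy": 0,"wz": 0,"jaw": 0}]'

```text
time: 17.5
tool_pos: [0.4599, 0.1873, 0.1333]
tcp_rot: [3.128, 0.293, -0.004]
wrist_force: [0.8, -0.1, -1.2]
width: 0.099
```

Request:
apply_moves --targets '[{"dx": 0,"dy": 0,"dz": 0,"wx": 0,"wy": 0,"wz": 0,"jaw": 0},{"dx": 0,"dy": 0,"dz": 0,"wx": 0,"wy": 0,"wz": 0,"jaw": 0}]'

```text
time: 17.7
tool_pos: [0.4603, 0.1859, 0.1336]
tcp_rot: [3.127, 0.294, -0.003]
wrist_force: [-0.0, -0.3, -0.8]
width: 0.099
```

```bash
python3 -c "
from h import *
go(.4583,.1897,.012,10.8)
snap('wrist','w14')
"
```

```text
t=17.70 pos=[0.4603, 0.1859, 0.1336] yaw(toolx)=10.8 tilt=0.14 w=0.099 F=[-0.  -0.3 -0.8] need d(units)=[-0.03 -0.14  4.05] w=[ 0.01  0.02 -0.01]
```

View pics/w14.png

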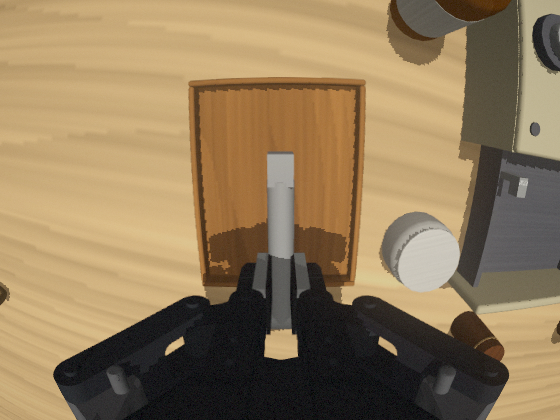

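The key is lined up over the tray, whose opening is centred at about (280,185). Descending.

Request:
apply_moves --targets '[{"dx": 0,"dy": -0.14,"dz": 0.6,"wx": 0,"wy": 0,"wz": 0,"jaw": 0},{"dx": 0,"dy": 0,"dz": 0.9,"wx": 0,"wy": 0,"wz": 0,"jaw": 0},{"dx": 0,"dy": 0,"dz": 0.9,"wx": 0,"wy": 0,"wz": 0,"jaw": 0},{"dx": 0,"dy": 0,"dz": 0.8,"wx": 0,"wy": 0,"wz": 0,"jaw": 0},{"dx": 0,"dy": 0,"dz": 0.5,"wx": 0,"wy": 0,"wz": 0,"jaw": 0}]'

```text
time: 18.25
tool_pos: [0.4591, 0.1884, 0.0216]
tcp_rot: [3.127, 0.289, -0.005]
wrist_force: [0.3, 0.8, -0.9]
width: 0.098
```

Request:
apply_moves --targets '[{"dx": 0,"dy": 0,"dz": 0.2,"wx": 0,"wy": 0,"wz": 0,"jaw": 0},{"dx": 0,"dy": 0,"dz": 0,"wx": 0,"wy": 0,"wz": 0,"jaw": 0},{"dx": 0,"dy": 0,"dz": 0,"wx": 0,"wy": 0,"wz": 0,"jaw": 0}]'

```text
time: 18.55
tool_pos: [0.4612, 0.19, 0.0186]
tcp_rot: [-3.128, -0.291, -0.002]
wrist_force: [-0.2, -0.0, -1.2]
width: 0.103
```

```bash
python3 -c "
from h import *
go(.4583,.1897,.0062,10.8)
"
```

```text
t=18.55 pos=[0.4612, 0.19, 0.0186] yaw(toolx)=10.6 tilt=0.06 w=0.103 F=[-0.2 -0.  -1.2] need d(units)=[-0.1  -0.01  0.41] w=[-0.   -0.01 -0.03]
```

Request:
apply_moves --targets '[{"dx": 0,"dy": 0,"dz": 0.2,"wx": 0,"wy": 0,"wz": 0,"jaw": 0},{"dx": 0,"dy": 0,"dz": 0.1,"wx": 0,"wy": 0,"wz": 0,"jaw": 0},{"dx": 0,"dy": 0,"dz": 0.05,"wx": 0,"wy": 0,"wz": 0,"jaw": 0},{"dx": 0,"dy": 0,"dz": 0,"wx": 0,"wy": 0,"wz": 0,"jaw": 0},{"dx": 0,"dy": 0,"dz": 0,"wx": 0,"wy": 0,"wz": 0,"jaw": 0}]'

```text
time: 19.05
tool_pos: [0.4605, 0.1903, 0.0076]
tcp_rot: [-3.128, -0.292, -0.0]
wrist_force: [-0.0, 0.4, -1.1]
width: 0.099
```

Request:
apply_moves --targets '[{"dx": 0,"dy": 0,"dz": 0.03,"wx": 0,"wy": 0,"wz": 0,"jaw": 0},{"dx": 0,"dy": 0,"dz": 0,"wx": 0,"wy": 0,"wz": 0,"jaw": 0},{"dx": 0,"dy": 0,"dz": 0,"wx": 0,"wy": 0,"wz": 0,"jaw": 0}]'

```text
time: 19.35
tool_pos: [0.4606, 0.1904, 0.0073]
tcp_rot: [-3.128, -0.292, -0.0]
wrist_force: [-2.7, -0.4, 5.9]
width: 0.098
```

The key has touched the tray floor. Opening.

Request:
apply_moves --targets '[{"dx": 0,"dy": 0,"dz": 0,"wx": 0,"wy": 0,"wz": 0,"jaw": 0.13},{"dx": 0,"dy": 0,"dz": 0,"wx": 0,"wy": 0,"wz": 0,"jaw": 0.2},{"dx": 0,"dy": 0,"dz": 0,"wx": 0,"wy": 0,"wz": 0,"jaw": 0.3},{"dx": 0,"dy": 0,"dz": 0,"wx": 0,"wy": 0,"wz": 0,"jaw": 0.4},{"dx": 0,"dy": 0,"dz": 0,"wx": 0,"wy": 0,"wz": 0,"jaw": 0.5}]'

```text
time: 19.85
tool_pos: [0.4604, 0.1902, 0.0065]
tcp_rot: [3.128, 0.292, -0.0]
wrist_force: [-0.0, 0.6, -0.3]
width: 0.499
```

Request:
apply_moves --targets '[{"dx": 0,"dy": 0,"dz": -0.3,"wx": 0,"wy": 0,"wz": 0,"jaw": 0.5},{"dx": 0,"dy": 0,"dz": -0.8,"wx": 0,"wy": 0,"wz": 0,"jaw": 0.5},{"dx": 0,"dy": 0,"dz": -1,"wx": 0,"wy": 0,"wz": 0,"jaw": 0.5},{"dx": 0,"dy": 0,"dz": -1,"wx": 0,"wy": 0,"wz": 0,"jaw": 0.5},{"dx": 0,"dy": 0,"dz": -1,"wx": 0,"wy": 0,"wz": 0,"jaw": 0.5}]'

```text
time: 20.35
tool_pos: [0.4604, 0.1902, 0.1313]
tcp_rot: [-3.128, -0.292, -0.001]
wrist_force: [0.4, 0.1, 0.1]
width: 0.502
```

Request:
apply_moves --targets '[{"dx": 0,"dy": 0,"dz": -0.6,"wx": 0,"wy": 0,"wz": 0,"jaw": 0.5},{"dx": 0,"dy": 0,"dz": 0,"wx": 0,"wy": 0,"wz": 0,"jaw": 0.5},{"dx": 0,"dy": 0,"dz": 0,"wx": 0,"wy": 0,"wz": 0,"jaw": 0.5}]'

```text
time: 20.65
tool_pos: [0.4605, 0.1903, 0.1479]
tcp_rot: [-3.128, -0.292, -0.002]
wrist_force: [0.2, 0.3, 0.0]
width: 0.501
```

```bash
python3 -c "
from h import *
go(.4583,.1897,.12,10.8)
snap('wrist','w15');snap('scene','s15');snap('top','t15')
"
```

```text
t=20.65 pos=[0.4605, 0.1903, 0.1479] yaw(toolx)=10.7 tilt=0.06 w=0.501 F=[0.2 0.3 0. ] need d(units)=[-0.08  0.01  0.93] w=[-0.   -0.01 -0.02]
```

View pics/w15.png

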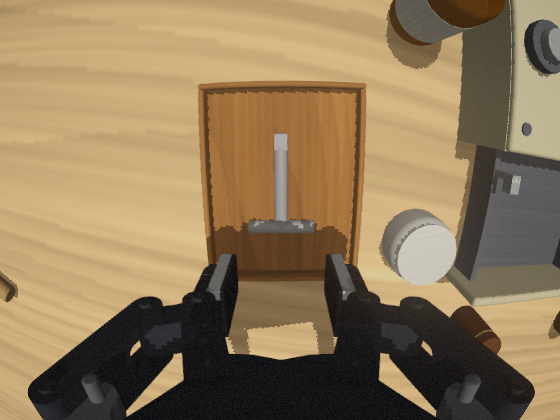

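View pics/s15.png

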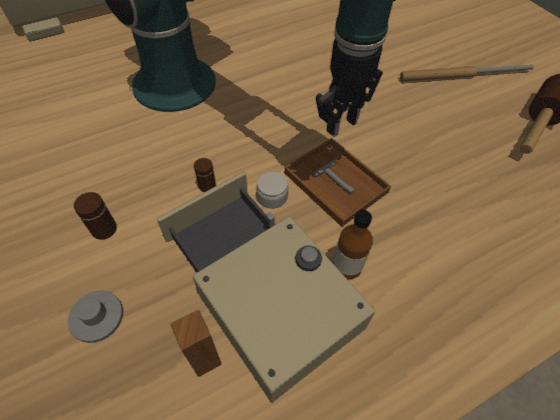

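View pics/t15.png

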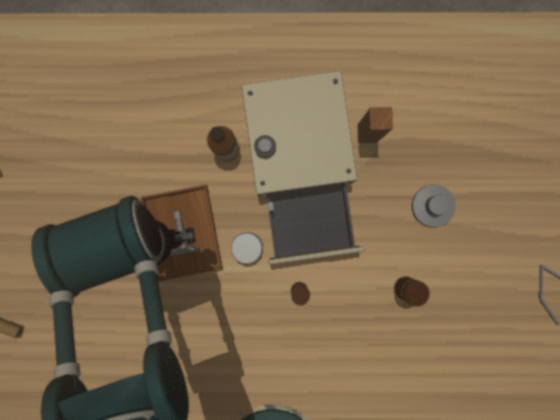

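The key lies flat inside the tray at wrist (280,190), the drawer is out, and the blank stands at top (415,292). A last numeric check, then I hand in.

Run:
```python
from h import *
for n in ['top0','t15']:
    P=cloud(load(n))
    for name,u0,v0,u1,v1,z0,z1 in [('tin',225,225,270,270,.038,.06),('small',285,275,320,310,.05,.09),('bottle',200,120,240,165,.1,.2),('spindle',350,100,400,165,.14,.16),('boss',400,180,460,230,.035,.05),('blank',390,270,435,310,.085,.1)]:
        q=P[v0:v1,u0:u1].reshape(-1,3);q=q[(q[:,2]>z0)&(q[:,2]<z1)]
        if len(q)>20: print(n,name,q.mean(0).round(4))
c=load('t15');P=cloud(c);q=P[240:270,262:366].reshape(-1,3);q=q[(q[:,2]>.073)&(q[:,2]<.083)]
l=(q[:,:2]-[.672,-.051])@np.array([.9903,.139]);print('front local x',np.percentile(l,[2,50,98]).round(4))
c=load('w15')
for u,v in [(281,135),(281,225),(249,227),(314,227)]: print(((wproj(c,u,v,.015)[:2]-[.473,.1925])@R.from_euler('z',10.8,degrees=True).as_matrix()[:2,:2]).round(4))
s=bot.read_state();print(s['time'],s['wrist_force'])
job.finish_job()
```

```text
top0 tin [0.4425 0.0539 0.0453]
top0 small [ 0.3535 -0.0548  0.0681]
top0 bottle [0.6482 0.0965 0.132 ]
top0 spindle [ 0.6843 -0.1984  0.15  ]
top0 boss [ 0.5305 -0.3353  0.0423]
t15 tin [0.4426 0.0539 0.0451]
t15 small [ 0.3535 -0.0548  0.0679]
t15 bottle [0.6481 0.0965 0.1316]
t15 spindle [ 0.6843 -0.1984  0.1501]
t15 boss [ 0.5304 -0.3353  0.0423]
t15 blank [ 0.3587 -0.2768  0.09  ]
front local x [-0.2493 -0.2444 -0.2396]
[ 0.0444 -0.0007]
[-0.036  -0.0004]
[-0.0379  0.0286]
[-0.0381 -0.0304]
20.8 [-0.0337647  -0.52785004 -0.79923813]
the job is handed in; nothing more can be done
```

The job is done and handed in at about 21 s of the 69 s allowed. I stood the large blank upright at (0.36, -0.28), clear of the drawer's travel. I then pressed the latch and let the drawer spring out untouched. The key is in the tray, set down on contact rather than dropped.

- **Key:** the last wrist picture shows it flat in the tray, within ±45 mm along and ±30 mm across the tray's centre.
- **Drawer:** it is fully out, with its front's outer face measured at 249 mm from the unit's origin against 250 mm nominal.
- **Blank:** it is upright, with its top at 90 mm.
- **Bystanders:** the bottle, square blank, faceplate and tin, and also the small look-alike blank, are all within 1 mm of where they started.
- **Robot:** it is touching nothing, with the wrist force near zero.

One reading disagreed: the gripper showed about 9 mm while holding the 12 mm shank. The wrist pictures and depth showed the key held firmly and level, so I carried on. No check failed.

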